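# Seat a drilled plate in a leaf jig

### The job

Load the drill jig: with the brass drift held in the gripper, nudge the loose steel plate first squarely against the long back rail, then along the rail until it meets the end stop's screw, which is set afresh for every batch; each time press it home with a firm but gentle push of about 12 N, never 20 N, and do not push the plate with the gripper itself. Then lay the drift flat on the worktop, off the jig, and close the hinged leaf fully without forcing it, leaving the plate touching both. Leave the other tools where they are.

Things in the scene. Friction and masses are not known exactly. Their poses are not given: they have to be found in the camera images.
- jig: Drill jig, a dark steel base 172 (x) x 200 (y) x 16 mm on feet; it stays put. Origin on the worktop; the base reaches from x = -78 to +94 mm and y = -100 to +100 mm of it, its top face is 24 mm above the worktop. Its x axis points away from the robot to the back rail (yaw up to 0.2 rad), y to the left, z up.
- back_rail: Steel rail fixed on the jig, 16 (x) x 160 (y) x 14 mm high, top 38 mm above the worktop. Origin under its middle; its datum face is the one to the robot, at x = -8 mm of it, that is x = +50 mm of the jig. Axes as the jig's.
- end_stop: Steel bracket fixed on the jig's left, 46 x 14 x 22 mm, with a 10 mm stop screw along the jig's y, axis 6.5 mm above the jig base, x = +18 mm of the jig. Origin under the bracket's middle: x = +18, y = +83, z = 24 mm of the jig; jig axes. The screw's flat tip stands 11 to 47 mm to the right of the origin (jig y = +72 to +36 mm): its setting differs each time and is not reported; it holds fast.
- work_plate: Grey steel plate with three holes, 60 (x) x 100 (y) x 10 mm, 0.3 to 0.5 kg, loose on the jig base, long sides roughly along the rail, 12 to 25 mm short of the rail and 6 to 56 mm short of the stop screw, askew by up to 0.15 rad. Origin at the centre of its underside, at x = +20 mm of the jig when home on the rail. Slides under about 2 to 6 N.
- drift: Plain square brass bar, 140 (x) x 16 (y) x 16 mm, 0.28 kg, lying on the worktop left or right of the jig, roughly pointing away from the robot. Origin at the centre of its underside, x along it. Both ends are flat and alike.
- leaf (a joint): Angle of the hinged steel leaf (rad): 0 = shut flat, about 1.7 = open just past upright behind the rail. Stiff: stays where left, needs 2 to 4 N at the tab. Shut, it covers jig x = -26 to +78, y = -56 to +50 mm, upper face 46 mm above the worktop; a keeper under its free edge then stands 2 mm outside the plate's near edge, so it shuts only over a plate home on the rail.
- leaf_hinge (a point): Middle of the leaf's hinge pin, which runs along the jig's y; x = +78, y = 0, z = 43 mm of the jig; jig axes.
- leaf_tab (a point): On the outer face of the leaf's thumb tab (28 x 30 x 6 mm), 121 mm from the hinge and 8 mm from the tab's free edge; its z is the normal of the outer face, up when shut and away from the robot when open.
- cold_chisel: Bystander: tapered steel cold chisel 150 mm long, on the other side of the jig from the drift. Origin in its middle.
- parts_tin: Bystander: round tin, 80 mm wide and 33 mm high, behind the jig.
- caliper: Bystander: steel caliper 230 mm long, behind the jig.
- hammer: Bystander: hammer 284 mm long, far left.
There are look-alikes about, which are no part of the job. Of the things that look like the drift, take the one that is farthest from the robot's base at the start.

How it is judged:
By the outcome, as a careful person would: the job done as asked, in the order asked, and still so for the second after the job is handed in, with the robot touching nothing.
It also fails if it takes over 72 s, if anything falls off the work surface, if the arm or the gripper's body presses on something with over 40 N, if the wrist force passes 120 N, or if a joint passes its speed limit or range.

### The arm

A 6-joint arm with a two-finger parallel gripper is mounted at the origin on a cart in front of the work surface, level with it; the furniture and walls round the work are solid. World frame = base frame: x ahead of the robot, y to its left, z up, the work surface at z = 0. Lengths are in mm, angles in rad, forces in N, time in s.
With the tool pointing down it reaches from about 275 to 750 mm from the base axis. Payload 10.2 kg.
Tool frame: the origin (TCP) lies at the very end of the fingers, on their centre line; the grasp point (between the pads) lies 19 mm behind it; z points along the fingers, y is the line along which they close (so a half turn about z gives the same grasp; the last joint's range is limited). The gripper opens to 85 mm and grips with 20 to 120 N. Pads are 22 mm wide; open, the fingers measure 114 mm over their backs; the gripper's body (76 mm by 85 mm) begins 54 mm behind the grasp point. The pads swing forward as they close: fully open they stand 13 mm farther back than shut.
Start: joints at [1, 0.313, 1.498, -0, 1.331, -0.223], TCP at [178.949, 493.567, 231.294] pointing down, gripper open.
Joint ranges: [-2.94, 2.94], [-0.97, 2.17], [0.19, 2.56], [-1.23, 4.37], [0.02, 3.11], [-2.88, 2.88]. Speed limits (rad/s): [2.39, 2.39, 3.01, 3.14, 3.14, 3.14].

### API

Orientations are given as a unit quaternion [w, x, y, z].
In Python, from rig import telemetry, optics, ctrl gives the robot as it stands.
- The arm moves only by the tool servo_tool, never from a script. Its argument "deltas" is a list of rows, each a list of 3 entries, a list of its own where there are three numbers: the shift along the tool's x, y, z in units of 20 cm (1.0 is 20 cm), then the turn, a rotation vector about the tool's x, y, z in units of 90 degrees (1.0 is 90 degrees), then the opening, from 0 (shut) to 1 (fully open). A call has 1 to 8 rows; each row shifts and turns the commanded pose from where the row before left it, along the tool's axes as they then stand; what a row does not reach is not made up. A row lasts 1/10 s, in which the tool goes at most 50 mm and 8.59 degrees, less where a joint would pass 70% of its speed; a pose out of reach is approached as far as the arm can. A call with a number of a shift or a turn outside -1 to 1 is refused whole. A call with a gripper value outside its range is refused whole. The fingers move at their own pace and stop on an object; "squeeze" is the grip in N (left out, the last holds). Time passes only in rows, so rows that do not move let the fingers close. It gives the time, the measured TCP pose, the force, the opening and the grip force at its end, in the units of the state.
- telemetry.sense(): the state, without advancing time (a new reading comes with each control period).
- optics.capture(name): name is "scene" or "top"; returns the picture (384x512x3 uint8, blue, green, red); there is no depth.
- optics.camera_model(name): a dict with "vfov" (degrees; the focal length in pixels is half the picture's height over the tangent of half this angle, whatever the lens; pixels are square), "cx", "cy" (the principal point, pixels), "dist" ([k1, k2, p1, p2, k3] as OpenCV has them; the pictures are not rectified), "R" (3x3) and "t" (3): a world point X has camera coordinates R X + t. Camera axes: x right, y down, z forward; pixel columns grow to the right and rows downward; lengths in mm; the calibration is good to about 2 mm. A picture is of the moment at which its call begins. camera_model takes no time and is no camera call.
- ctrl.finish_job(): hands the job in; it is judged then, once.
The state is a dict: "time_s": time; "joints": joint angles; "dq": joint speeds; "tau": joint torques, N m; "eef_pos": TCP position; "ee_rot": TCP orientation; "force": force on the tool from outside, world axes, zero at the start; "wrist_torque": the same for the moment, N m; "grip_width": opening from 0.0 (shut) to 1.0 (fully open); "grip_force": force on a finger pad.
Only numpy, scipy, OpenCV 4.12 (cv2) and the standard library are available. Lean on these libraries where they do the work, as an engineer would, in place of code of your own. Each camera call takes 0.05 s, during which the arm holds its last target. There are 200 camera calls.

## Working session

There is one attempt and no reset: what is moved stays moved. The work goes in short steps, Python scripts to look and compute and a tool call to move; the robot and the scene stay as the last step left them, time stands still between calls to the robot, and variables do not carry over. Pictures are saved under pics/ and viewed, at most 10 in all, crops included, and the job is handed in when it is done.

Besides the shell and the picture viewer there is one more tool, called after "Request:" as name(argument=value, ...), one argument or row to a line, values as JSON. servo_tool: Moves the arm, as the interface text tells. Its arguments: {"type":"object","properties":{"deltas":{"type":"array"},"squeeze":{"type":"number"}},"required":["deltas"]}

```bash
mkdir -p pics; ls; python3 - <<'E'
from rig import telemetry, optics
import cv2,numpy as np
for n in("scene","top"):
    im=optics.capture(n); cv2.imwrite(f"pics/{n}0.png",im)
    m=optics.camera_model(n); print(n,m)
a=cv2.imread("pics/scene0.png");b=cv2.imread("pics/top0.png")
s=telemetry.sense();print(s)
cv2.imwrite("pics/s0.png",cv2.resize(a,(800,600)));cv2.imwrite("pics/t0.png",cv2.resize(b,(800,600)))
E
```

```text
pics
scene {'vfov': 51.138492347773294, 'cx': 253.89262399094883, 'cy': 185.21845705787726, 'dist': array([-0.02148929,  0.        ,  0.        ,  0.        ,  0.        ]), 'R': array([[-0.91670474, -0.39954641, -0.003885  ],
       [-0.2669328 ,  0.61961801, -0.73811951],
       [ 0.29732021, -0.67560062, -0.6746588 ]]), 't': array([ 505.88731434,  211.50812472, 1197.4372611 ])}
top {'vfov': 56.85617766341244, 'cx': 258.76042167982, 'cy': 190.7954532700685, 'dist': array([0.02948817, 0.        , 0.        , 0.        , 0.        ]), 'R': array([[ 0.02111488, -0.999769  ,  0.00401388],
       [-0.99370268, -0.02142832, -0.109981  ],
       [ 0.1100416 , -0.00166636, -0.99392559]]), 't': array([ -17.23716172,  571.58094416, 1087.88946138])}
{'time_s': 0.1, 'joints': array([ 9.99610377e-01,  3.13359621e-01,  1.49834136e+00, -2.90573351e-05,
        1.33094483e+00, -2.23403987e-01]), 'dq': array([-0.00236173, -0.00274793, -0.00282923,  0.0012383 , -0.00017733,
       -0.0002358 ]), 'tau': array([ 2.90213837e-03, -4.12898862e+01, -2.60141087e+01, -1.28488314e-04,
        3.07934490e-03, -2.72467156e-05]), 'eef_pos': array([178.83029068, 493.37916365, 230.81733879]), 'ee_rot': array([-1.90735089e-04,  1.73012520e-01,  9.84919484e-01, -4.91024512e-04]), 'force': array([-0.10191616,  0.14768708,  0.49656607]), 'wrist_torque': array([ 0.03268056, -0.02570009, -0.05885911]), 'grip_force': 0.0, 'grip_width': 0.9998718174661062}
```

View pics/s0.png

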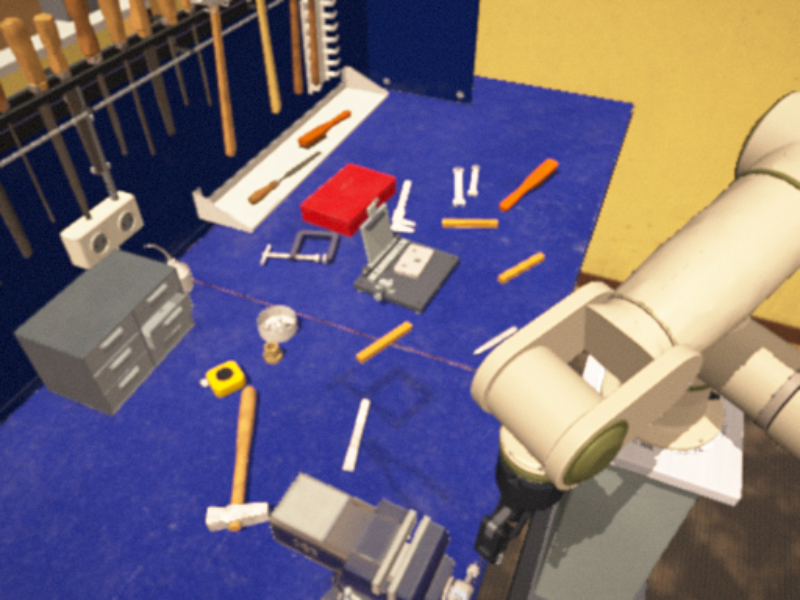

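View pics/t0.png

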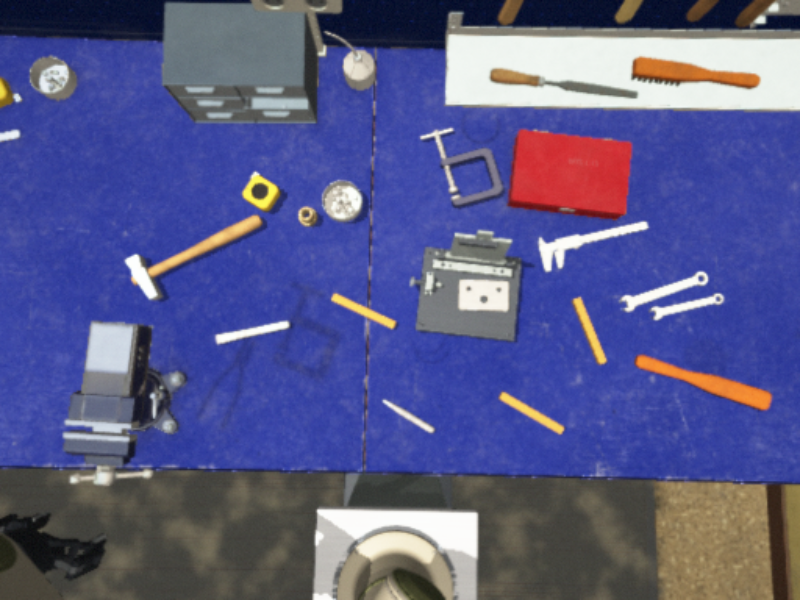

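The top view (800x600) shows three brass bars: A (363,311), B (590,331) and C (532,413). The jig is at (470,290), with its leaf open behind the rail. The light plate is at (484,295), and the stop and screw are at (430,284) on the left. By distance from the base at (398,580), B looks farthest; the chisel at (408,415) lies to the left of it, as described. I'll measure this and check it in a crop.

```bash
cat > h.py <<'E'
import cv2,numpy as np
from rig import telemetry,optics,ctrl
def K(n):
    m=optics.camera_model(n); f=192/np.tan(np.radians(m['vfov']/2))
    return np.array([[f,0,m['cx']],[0,f,m['cy']],[0,0,1]]),np.array(m['dist']),np.array(m['R']),np.array(m['t'])
def ray(n,p):
    k,d,R,t=K(n); u=cv2.undistortPoints(np.array(p,float).reshape(-1,1,2),k,d).reshape(-1,2)
    return -R.T@t,np.c_[u,np.ones(len(u))]@R
def onz(n,p,z):
    c,v=ray(n,p); return c+v*((z-c[2])/v[:,2])[:,None]
def proj(n,X):
    k,d,R,t=K(n); return cv2.projectPoints(np.array(X,float).reshape(-1,1,3),cv2.Rodrigues(R)[0],t,k,d)[0].reshape(-1,2)
def jigpt(J,p):  # J=(x,y,yaw)
    c,s=np.cos(J[2]),np.sin(J[2]); p=np.atleast_2d(p).astype(float)
    return np.c_[J[0]+c*p[:,0]-s*p[:,1],J[1]+s*p[:,0]+c*p[:,1],p[:,2]]
E
python3 - <<'E'
from h import *
im=cv2.imread("pics/top0.png"); hsv=cv2.cvtColor(im,cv2.COLOR_BGR2HSV)
m=cv2.inRange(hsv,(12,120,120),(28,255,255))
for c in cv2.findContours(m,0,2)[0]:
    if cv2.contourArea(c)<60: continue
    r=cv2.minAreaRect(c); b=onz("top",cv2.boxPoints(r),16)
    e=sorted([(np.linalg.norm(b[i]-b[i-1]),tuple((b[i]-b[i-1])[:2])) for i in(1,2)])
    ctr=b.mean(0); print("brass",np.round(r[0]),np.round(ctr[:2],1),"L,W",round(e[1][0]),round(e[0][0]),"yaw",round(np.arctan(e[1][1][1]/e[1][1][0]),3),"dist",round(np.hypot(*ctr[:2])))
g=im[140:230,255:400]
cv2.imwrite("pics/c1.png",cv2.resize(g,None,fx=5.5,fy=5.5,interpolation=cv2.INTER_CUBIC))
E
```

```text
brass [507. 337.] [ 147.  -762.6] L,W 150 24 yaw -0.072 dist 777
brass [340. 264.] [ 349.8 -262.8] L,W 139 15 yaw 1.069 dist 438
brass [450. 243.] [ 422.2 -604.7] L,W 267 33 yaw 1.266 dist 738
brass [377. 211.] [ 516.4 -380.8] L,W 139 18 yaw 0.381 dist 642
brass [232. 199.] [546.8  78.4] L,W 139 16 yaw 1.152 dist 552
brass [131. 157.] [673.1 408. ] L,W 249 25 yaw -1.065 dist 787
brass [168. 124.] [786.7 296.1] L,W 60 58 yaw 1.0 dist 841
brass [329.  49.] [1054.2 -227.7] L,W 97 25 yaw 1.524 dist 1078
brass [445.  47.] [1066.7 -612.5] L,W 260 39 yaw 1.43 dist 1230
brass [401.   6.] [1208.6 -470.7] L,W 63 29 yaw -0.52 dist 1297
```

View pics/c1.png

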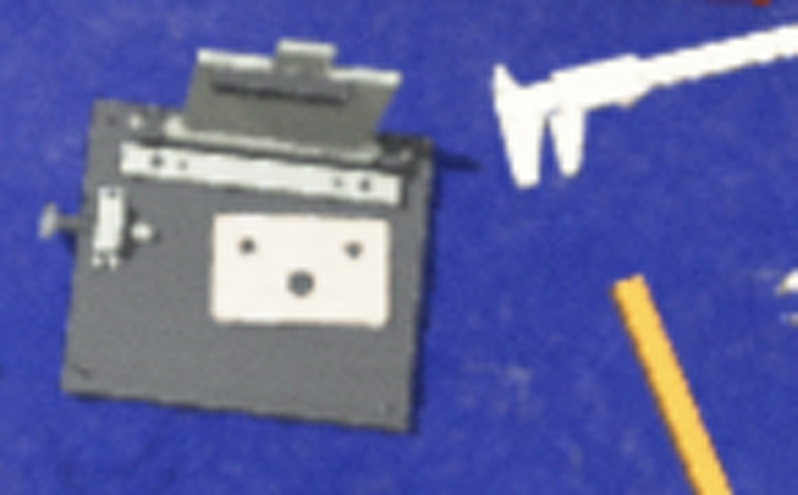

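The crop confirms B is a plain square bar. The rail's top corners are at about (122,143), (400,178), (402,203) and (122,170). The plate's corners are at (213,213), (392,222), (388,326) and (211,320), and the screw tip is at (155,232).

```bash
cat >> h.py <<'E'
def crop(p,f=5.5,o=(255,140)): return (np.array(p,float)+.5)/f-.5+np.array(o)
E
python3 - <<'E'
from h import *
b=onz("top",crop([(95,100),(435,140),(410,432),(62,392)]),24)
r=onz("top",crop([(122,143),(400,178),(402,203),(122,170)]),38)
p=onz("top",crop([(213,213),(392,222),(388,326),(211,320)]),34)
s=onz("top",crop([(155,232)]),30.5)
print(K("top")[2].T@-K("top")[3])
def yaw(a): v=a[0]-a[1]+a[3]-a[2]; return np.arctan2(-v[0],v[1])
print("base",b.mean(0),yaw(b),np.linalg.norm(b-np.roll(b,1,0),axis=1))
print("rail",r.mean(0),yaw(r),np.linalg.norm(r-np.roll(r,1,0),axis=1))
print("plate",p.mean(0),yaw(p),np.linalg.norm(p-np.roll(p,1,0),axis=1))
w=(yaw(b)+yaw(r))/2;c,sn=np.cos(w),np.sin(w)
J1=b.mean(0)[:2]-np.array([c*8,sn*8]);J2=r.mean(0)[:2]-58*np.array([c,sn]);print("J",J1,J2,w)
J=(J1+J2)/2
for q in(p.mean(0),s[0],*p): d=q[:2]-J;print("jig coords",[c*d[0]+sn*d[1],-sn*d[0]+c*d[1]])
E
```

```text
[ 448.63237291   -3.17234398 1144.21340049]
base [ 585.29219955 -136.3075523    24.        ] -0.09526133808432975 [171.5536367  199.19864936 170.55105392 200.49265243]
rail [ 636.49588726 -140.50969039   38.        ] -0.10158979582641435 [ 15.71748034 160.63921092  14.51705436 161.41087506]
plate [ 581.62960097 -164.1483363    34.        ] -0.020964712040128477 [ 61.78118385 102.84355347  60.05316698 101.04553282]
J [ 577.33091864 -135.52141849] [ 578.7766007  -134.81022028] -0.09842556695537205
jig coords [np.float64(6.406551677920138), np.float64(-28.490858593789337)]
jig coords [np.float64(18.79014268475223), np.float64(56.78824387788342)]
jig coords [np.float64(33.22681225841559), np.float64(25.114666776584762)]
jig coords [np.float64(40.32191310919567), np.float64(-77.48385190011413)]
jig coords [np.float64(-19.62027727142492), np.float64(-81.13305414269877)]
jig coords [np.float64(-28.302241384506015), np.float64(19.538804891070768)]
```

```bash
cat >> h.py <<'E'
J=(578.0,-135.2,-0.098)
def pose():
    s=telemetry.sense(); w,x,y,z=s['ee_rot']; psi=2*np.arctan2(y,x)
    psi=(psi+np.pi)%(2*np.pi)-np.pi
    return np.r_[s['eef_pos'],psi],s
def plan(tgt,n=8,start=None,grip=1,of=None):
    """rows from start (x,y,z,yaw of tool x; tool down) toward tgt, n rows of `of`"""
    p=pose()[0] if start is None else np.array(start,float); of=of or n
    d=(np.array(tgt,float)-p); d/=of
    for i in range(n):
        c,s=np.cos(p[3]),np.sin(p[3])
        v=np.array([c*d[0]+s*d[1],s*d[0]-c*d[1],-d[2]])/200
        print([[round(float(q),3) for q in v],[0,0,round(-d[3]/(np.pi/2),3)],grip],end=", "); p=p+d
        if i%8==7: print()
    print("\nend",np.round(p,3))
def rep():
    p,s=pose(); print("t",round(s['time_s'],2),"pose",np.round(p,3),"F",np.round(s['force'],1),"grip",round(s['grip_width'],3),round(s['grip_force'],1),"j",np.round(s['joints'],2))
E
python3 -c "
from h import *
rep(); plan((516.4,-380.8,110,.381),n=24)"
```

```text
t 0.1 pose [178.83  493.379 230.817   2.794] F [-0.1  0.1  0.5] grip 1.0 0.0 j [ 1.    0.31  1.5  -0.    1.33 -0.22]
[[-0.128, -0.147, 0.025], [0, 0, np.float64(0.064)], 1], [[-0.142, -0.134, 0.025], [0, 0, np.float64(0.064)], 1], [[-0.155, -0.119, 0.025], [0, 0, np.float64(0.064)], 1], [[-0.166, -0.103, 0.025], [0, 0, np.float64(0.064)], 1], [[-0.176, -0.085, 0.025], [0, 0, np.float64(0.064)], 1], [[-0.183, -0.067, 0.025], [0, 0, np.float64(0.064)], 1], [[-0.189, -0.049, 0.025], [0, 0, np.float64(0.064)], 1], [[-0.193, -0.029, 0.025], [0, 0, np.float64(0.064)], 1], 
[[-0.195, -0.01, 0.025], [0, 0, np.float64(0.064)], 1], [[-0.195, 0.01, 0.025], [0, 0, np.float64(0.064)], 1], [[-0.193, 0.029, 0.025], [0, 0, np.float64(0.064)], 1], [[-0.189, 0.049, 0.025], [0, 0, np.float64(0.064)], 1], [[-0.183, 0.067, 0.025], [0, 0, np.float64(0.064)], 1], [[-0.176, 0.085, 0.025], [0, 0, np.float64(0.064)], 1], [[-0.166, 0.103, 0.025], [0, 0, np.float64(0.064)], 1], [[-0.155, 0.119, 0.025], [0, 0, np.float64(0.064)], 1], 
[[-0.142, 0.134, 0.025], [0, 0, np.float64(0.064)], 1], [[-0.128, 0.147, 0.025], [0, 0, np.float64(0.064)], 1], [[-0.113, 0.159, 0.025], [0, 0, np.float64(0.064)], 1], [[-0.096, 0.17, 0.025], [0, 0, np.float64(0.064)], 1], [[-0.079, 0.179, 0.025], [0, 0, np.float64(0.064)], 1], [[-0.06, 0.186, 0.025], [0, 0, np.float64(0.064)], 1], [[-0.041, 0.191, 0.025], [0, 0, np.float64(0.064)], 1], [[-0.022, 0.194, 0.025], [0, 0, np.float64(0.064)], 1], 

end [ 5.164e+02 -3.808e+02  1.100e+02  3.810e-01]
```

Request:
servo_tool(
  deltas=[
    [[-0.13, -0.15, 0.02], [0, 0, 0.064], 1],
    [[-0.14, -0.13, 0.02], [0, 0, 0.064], 1],
    [[-0.155, -0.12, 0.02], [0, 0, 0.064], 1],
    [[-0.165, -0.1, 0.02], [0, 0, 0.064], 1],
    [[-0.175, -0.085, 0.02], [0, 0, 0.064], 1],
    [[-0.185, -0.065, 0.02], [0, 0, 0.064], 1],
    [[-0.19, -0.05, 0.02], [0, 0, 0.064], 1],
    [[-0.195, -0.03, 0.02], [0, 0, 0.064], 1],
  ],
)

```text
time_s: 0.9
eef_pos: [292.0, 200.7, 199.1]
ee_rot: [-0.0, 0.546, 0.838, -0.0]
force: [0.2, -0.3, -0.8]
grip_width: 1.002
grip_force: 0.0
```

Request:
servo_tool(
  deltas=[
    [[-0.195, -0.01, 0.02], [0, 0, 0.064], 1],
    [[-0.195, 0.01, 0.02], [0, 0, 0.064], 1],
    [[-0.195, 0.03, 0.02], [0, 0, 0.064], 1],
    [[-0.19, 0.05, 0.02], [0, 0, 0.064], 1],
    [[-0.185, 0.065, 0.02], [0, 0, 0.064], 1],
    [[-0.175, 0.085, 0.02], [0, 0, 0.064], 1],
    [[-0.165, 0.1, 0.02], [0, 0, 0.064], 1],
    [[-0.155, 0.12, 0.02], [0, 0, 0.064], 1],
  ],
)

```text
time_s: 1.7
eef_pos: [404.4, -91.4, 167.0]
ee_rot: [-0.0, 0.831, 0.557, -0.0]
force: [1.5, -0.4, 0.8]
grip_width: 1.001
grip_force: 0.0
```

Request:
servo_tool(
  deltas=[
    [[-0.14, 0.13, 0.02], [0, 0, 0.064], 1],
    [[-0.13, 0.15, 0.02], [0, 0, 0.064], 1],
    [[-0.115, 0.16, 0.02], [0, 0, 0.064], 1],
    [[-0.1, 0.17, 0.02], [0, 0, 0.064], 1],
    [[-0.08, 0.18, 0.02], [0, 0, 0.064], 1],
    [[-0.06, 0.185, 0.02], [0, 0, 0.064], 1],
    [[-0.04, 0.19, 0.02], [0, 0, 0.064], 1],
    [[-0.02, 0.195, 0.02], [0, 0, 0.064], 1],
  ],
)

```text
time_s: 2.5
eef_pos: [516.8, -383.4, 134.6]
ee_rot: [-0.0, 0.982, 0.187, -0.0]
force: [0.2, 0.1, -0.2]
grip_width: 0.996
grip_force: 0.0
```

```bash
python3 - <<'E'
from h import *
rep()
a=optics.capture("top");b=optics.capture("scene")
cv2.imwrite("pics/top1.png",a);cv2.imwrite("pics/scene1.png",b)
for n,im in(("top",a),("scene",b)):
    q=np.round(proj(n,[[516,-381,16]])[0]).astype(int);print(n,q)
    m=cv2.inRange(cv2.cvtColor(im,cv2.COLOR_BGR2HSV),(12,120,120),(28,255,255))
    for c in cv2.findContours(m,0,2)[0]:
        r=cv2.minAreaRect(c)
        if cv2.contourArea(c)>30 and np.hypot(*(np.array(r[0])-q))<60:
            bb=onz(n,cv2.boxPoints(r),16 if n=="top" else 12);print(r,np.round(bb.mean(0),1),[np.round((bb[i]-bb[i-1])[:2],1) for i in(1,2)])
plan((516.4,-380.8,2,.381),8)
E
```

```text
t 2.5 pose [ 5.16817e+02 -3.83388e+02  1.34648e+02  3.77000e-01] F [ 0.2  0.1 -0.2] grip 0.996 0.0 j [-0.82  0.65  1.23  0.    1.26  0.37]
top [377 211]
((372.3964538574219, 200.75152587890625), (21.38461685180664, 5.230769157409668), 67.38013458251953) [ 549.6 -367.5   16. ] [array([  6.8, -15.4]), array([-62.6, -25.1])]
scene [300 142]
((327.3384704589844, 174.09230041503906), (5.209457874298096, 19.349416732788086), 60.2551155090332) [ 363.3 -236.3   12. ] [array([-41.4, -76.7]), array([-15.5,  21.4])]
((300.0, 142.5), (5.0, 34.0), 90.0) [ 516.7 -379.5   12. ] [array([-125.5,  -54. ]), array([-9.8, 32.2])]
[[0.001, -0.003, 0.082], [0, 0, np.float64(-0.0)], 1], [[0.001, -0.003, 0.082], [0, 0, np.float64(-0.0)], 1], [[0.001, -0.003, 0.082], [0, 0, np.float64(-0.0)], 1], [[0.001, -0.003, 0.082], [0, 0, np.float64(-0.0)], 1], [[0.001, -0.003, 0.082], [0, 0, np.float64(-0.0)], 1], [[0.001, -0.003, 0.082], [0, 0, np.float64(-0.0)], 1], [[0.001, -0.003, 0.082], [0, 0, np.float64(-0.0)], 1], [[0.001, -0.003, 0.082], [0, 0, np.float64(-0.0)], 1], 

end [ 5.164e+02 -3.808e+02  2.000e+00  3.810e-01]
```

Both views agree on the drift at about (516,-380), so I'm descending on it.

Request:
servo_tool(
  deltas=[
    [[0, -0.003, 0.1], [0, 0, 0], 1],
    [[0, -0.003, 0.1], [0, 0, 0], 1],
    [[0, -0.003, 0.1], [0, 0, 0], 1],
    [[0, -0.003, 0.1], [0, 0, 0], 1],
    [[0, 0, 0.1], [0, 0, 0], 1],
    [[0, 0, 0.1], [0, 0, 0], 1],
    [[0, 0, 0.05], [0, 0, 0], 1],
    [[0, 0, 0.005], [0, 0, 0], 1],
  ],
)

```text
time_s: 3.4
eef_pos: [515.2, -378.9, 3.1]
ee_rot: [-0.001, 0.982, 0.19, -0.001]
force: [-0.4, -0.5, 0.4]
grip_width: 0.996
grip_force: 0.0
```

Request:
servo_tool(
  deltas=[
    [[0, 0, 0], [0, 0, 0], 0.3],
    [[0, 0, 0], [0, 0, 0], 0.2],
    [[0, 0, 0], [0, 0, 0], 0],
    [[0, 0, 0], [0, 0, 0], 0],
    [[0, 0, 0], [0, 0, 0], 0],
    [[0, 0, 0], [0, 0, 0], 0],
    [[0, 0, 0], [0, 0, 0], 0],
    [[0, 0, 0], [0, 0, 0], 0],
  ],
  squeeze=90,
)

```text
time_s: 4.2
eef_pos: [516.0, -380.2, 5.2]
ee_rot: [0.001, 0.982, 0.189, 0.0]
force: [-1.4, 1.1, 5.0]
grip_width: 0.153
grip_force: 88.9
```

```bash
python3 -c "
from h import *
rep()"
```

```text
t 4.2 pose [ 5.15998e+02 -3.80163e+02  5.20600e+00  3.81000e-01] F [-1.4  1.1  5. ] grip 0.153 88.9 j [-0.82  0.8   1.34 -0.    1.    0.37]
```

```bash
python3 -c "
from h import *
t=jigpt(J,[-104,-28.5,0])[0];print(t)
plan((516,-380.2,69,.381),4,grip=0)
plan((t[0],t[1],69,-.098),8,start=(516,-380.2,69,.381),grip=0)"
```

```text
[ 471.71047695 -153.38755866    0.        ]
[[-0.0, 0.0, -0.08], [0, 0, np.float64(0.0)], 0], [[-0.0, 0.0, -0.08], [0, 0, np.float64(0.0)], 0], [[-0.0, 0.0, -0.08], [0, 0, np.float64(0.0)], 0], [[-0.0, 0.0, -0.08], [0, 0, np.float64(0.0)], 0], 
end [ 5.160e+02 -3.802e+02  6.900e+01  3.810e-01]
[[0.027, -0.142, -0.0], [0, 0, np.float64(0.038)], 0], [[0.018, -0.143, -0.0], [0, 0, np.float64(0.038)], 0], [[0.01, -0.144, -0.0], [0, 0, np.float64(0.038)], 0], [[0.001, -0.144, -0.0], [0, 0, np.float64(0.038)], 0], [[-0.007, -0.144, -0.0], [0, 0, np.float64(0.038)], 0], [[-0.016, -0.144, -0.0], [0, 0, np.float64(0.038)], 0], [[-0.025, -0.142, -0.0], [0, 0, np.float64(0.038)], 0], [[-0.033, -0.141, -0.0], [0, 0, np.float64(0.038)], 0], 

end [ 4.71710e+02 -1.53388e+02  6.90000e+01 -9.80000e-02]
```

Request:
servo_tool(
  deltas=[
    [[0, 0, -0.08], [0, 0, 0], 0],
    [[0, 0, -0.08], [0, 0, 0], 0],
    [[0, 0, -0.08], [0, 0, 0], 0],
    [[0, 0, -0.08], [0, 0, 0], 0],
  ],
)

```text
time_s: 4.6
eef_pos: [515.8, -379.9, 70.2]
ee_rot: [0.0, 0.982, 0.189, 0.0]
force: [-0.1, 0.6, -2.8]
grip_width: 0.155
grip_force: 88.2
```

Request:
servo_tool(
  deltas=[
    [[0.027, -0.142, 0], [0, 0, 0.038], 0],
    [[0.018, -0.143, 0], [0, 0, 0.038], 0],
    [[0.01, -0.144, 0], [0, 0, 0.038], 0],
    [[0, -0.144, 0], [0, 0, 0.038], 0],
    [[-0.007, -0.144, 0], [0, 0, 0.038], 0],
    [[-0.016, -0.144, 0], [0, 0, 0.038], 0],
    [[-0.025, -0.142, 0], [0, 0, 0.038], 0],
    [[-0.033, -0.141, 0], [0, 0, 0.038], 0],
  ],
)

```text
time_s: 5.4
eef_pos: [471.0, -152.2, 69.6]
ee_rot: [0.0, 0.999, -0.049, 0.001]
force: [0.3, 0.5, -2.5]
grip_width: 0.152
grip_force: 88.5
```

Request:
servo_tool(
  deltas=[
    [[0, 0, 0], [0, 0, 0], 0],
    [[0, 0, 0], [0, 0, 0], 0],
  ],
)

```text
time_s: 5.6
eef_pos: [471.5, -153.3, 69.4]
ee_rot: [0.001, 0.999, -0.047, 0.001]
force: [0.0, -0.3, -1.9]
grip_width: 0.157
grip_force: 88.6
```

```bash
python3 - <<'E'
from h import *
rep()
b=optics.capture("scene");a=optics.capture("top")
k=proj("scene",[jigpt(J,[-80,-28,40])[0]])[0];x,y=int(k[0])-70,int(k[1])-52
cv2.imwrite("pics/s2.png",np.vstack([cv2.resize(b[y:y+75,x:x+130],(780,300)) if 0 else cv2.resize(b[y:y+105,x:x+140],None,fx=4,fy=4,interpolation=cv2.INTER_CUBIC)]));print(x,y)
hs=cv2.cvtColor(a,cv2.COLOR_BGR2HSV);m=cv2.inRange(hs,(12,120,120),(28,255,255))
for c in cv2.findContours(m,0,2)[0]:
    r=cv2.minAreaRect(c)
    if cv2.contourArea(c)>20 and 200<r[0][0]<400 and 150<r[0][1]<300: print(r,np.round(onz("top",cv2.boxPoints(r),80),0).tolist())
E
```

```text
t 5.6 pose [ 4.71527e+02 -1.53282e+02  6.94140e+01 -9.50000e-02] F [ 0.  -0.3 -1.9] grip 0.157 88.6 j [-0.55  0.45  1.78 -0.    0.92  1.11]
215 120
((349.4999694824219, 269.5), (22.962120056152344, 4.678802013397217), 30.256441116333008) [[350.0, -244.0, 80.0], [361.0, -251.0, 80.0], [329.0, -309.0, 80.0], [318.0, -302.0, 80.0]]
((232.4660186767578, 198.5722198486328), (43.378074645996094, 5.003115177154541), 25.20112419128418) [[561.0, 137.0, 80.0], [575.0, 131.0, 80.0], [522.0, 11.0, 80.0], [508.0, 17.0, 80.0]]
```

View pics/s2.png

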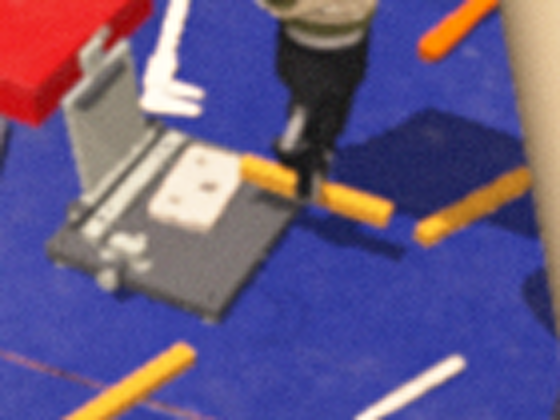

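The drift is held roughly level at its middle, with its far end at crop (245,165) and its near end at (390,212). The tip sits above the plate's near edge. Next I'll check pitch and height.

```bash
python3 - <<'E'
from h import *
p,_=pose();c,s=np.cos(p[3]),np.sin(p[3])
for e in(70,-70):
  for z in(64,80):
    for w in (-8,8):
      q=proj("scene",[[p[0]+c*e-s*w,p[1]+s*e+c*w,z]])[0]; print(e,z,w,np.round((q-[215,120]+.5)*4,0))
plan((p[0],p[1],32,-.098),4,grip=0)
E
```

```text
70 64 -8 [245. 168.]
70 64 8 [237. 178.]
70 80 -8 [245. 154.]
70 80 8 [237. 164.]
-70 64 -8 [390. 217.]
-70 64 8 [383. 228.]
-70 80 -8 [392. 203.]
-70 80 8 [385. 214.]
[[0.0, -0.0, 0.046], [0, 0, np.float64(0.0)], 0], [[0.0, -0.0, 0.046], [0, 0, np.float64(0.0)], 0], [[0.0, -0.0, 0.046], [0, 0, np.float64(0.0)], 0], [[0.0, -0.0, 0.046], [0, 0, np.float64(0.0)], 0], 
end [ 4.71504e+02 -1.54044e+02  3.20000e+01 -9.80000e-02]
```

Request:
servo_tool(
  deltas=[
    [[0, 0, 0.046], [0, 0, 0], 0],
    [[0, 0, 0.046], [0, 0, 0], 0],
    [[0, 0, 0.046], [0, 0, 0], 0],
    [[0, 0, 0.046], [0, 0, 0], 0],
    [[0, 0, 0], [0, 0, 0], 0],
  ],
)

```text
time_s: 6.2
eef_pos: [470.4, -152.9, 30.0]
ee_rot: [-0.001, 0.999, -0.048, -0.001]
force: [0.2, 0.4, -3.4]
grip_width: 0.151
grip_force: 88.7
```

Request:
servo_tool(
  deltas=[
    [[0.008, 0, 0], [0, 0, 0], 0],
    [[0.008, 0, 0], [0, 0, 0], 0],
    [[0.005, 0, 0], [0, 0, 0], 0],
    [[0.005, 0, 0], [0, 0, 0], 0],
    [[0.005, 0, 0], [0, 0, 0], 0],
    [[0.005, 0, 0], [0, 0, 0], 0],
  ],
)

```text
time_s: 6.8
eef_pos: [478.3, -153.9, 31.6]
ee_rot: [0.0, 0.999, -0.048, 0.0]
force: [-0.2, 0.1, -2.4]
grip_width: 0.155
grip_force: 88.6
```

Request:
servo_tool(
  deltas=[
    [[0.005, 0, 0], [0, 0, 0], 0],
    [[0.005, 0, 0], [0, 0, 0], 0],
    [[0.005, 0, 0], [0, 0, 0], 0],
    [[0.005, 0, 0], [0, 0, 0], 0],
  ],
)

```text
time_s: 7.2
eef_pos: [482.2, -154.2, 31.5]
ee_rot: [0.0, 0.999, -0.048, 0.0]
force: [0.0, 0.1, -2.9]
grip_width: 0.154
grip_force: 88.6
```

Request:
servo_tool(
  deltas=[
    [[0.005, 0, 0], [0, 0, 0], 0],
    [[0.005, 0, 0], [0, 0, 0], 0],
    [[0.005, 0, 0], [0, 0, 0], 0],
  ],
)

```text
time_s: 7.5
eef_pos: [484.9, -154.4, 31.4]
ee_rot: [-0.0, 0.999, -0.048, -0.0]
force: [-2.2, -0.6, -1.6]
grip_width: 0.157
grip_force: 88.7
```

Request:
servo_tool(
  deltas=[
    [[0.005, 0, 0], [0, 0, 0], 0],
    [[0.005, 0, 0], [0, 0, 0], 0],
    [[0.005, 0, 0], [0, 0, 0], 0],
  ],
)

```text
time_s: 7.8
eef_pos: [488.2, -154.8, 31.5]
ee_rot: [-0.0, 0.999, -0.048, -0.0]
force: [-1.5, -0.1, -2.4]
grip_width: 0.155
grip_force: 88.6
```

Request:
servo_tool(
  deltas=[
    [[0.005, 0, 0], [0, 0, 0], 0],
    [[0.005, 0, 0], [0, 0, 0], 0],
  ],
)

```text
time_s: 8.0
eef_pos: [490.2, -155.0, 31.5]
ee_rot: [-0.0, 0.999, -0.048, -0.0]
force: [-2.4, 0.2, -3.3]
grip_width: 0.154
grip_force: 88.7
```

Request:
servo_tool(
  deltas=[
    [[0.005, 0, 0], [0, 0, 0], 0],
    [[0.005, 0, 0], [0, 0, 0], 0],
  ],
)

```text
time_s: 8.2
eef_pos: [492.2, -155.2, 31.5]
ee_rot: [0.0, 0.999, -0.048, 0.0]
force: [-2.9, 1.0, -3.5]
grip_width: 0.157
grip_force: 88.6
```

Request:
servo_tool(
  deltas=[
    [[0.004, 0, 0], [0, 0, 0], 0],
  ],
)

```text
time_s: 8.3
eef_pos: [493.0, -155.3, 31.5]
ee_rot: [0.0, 0.999, -0.048, -0.0]
force: [-1.8, 0.3, -3.3]
grip_width: 0.159
grip_force: 88.6
```

Request:
servo_tool(
  deltas=[
    [[0.004, 0, 0], [0, 0, 0], 0],
  ],
)

```text
time_s: 8.4
eef_pos: [493.7, -155.3, 31.5]
ee_rot: [0.0, 0.999, -0.048, -0.0]
force: [-1.7, 0.9, -2.9]
grip_width: 0.155
grip_force: 88.6
```

Request:
servo_tool(
  deltas=[
    [[0.003, 0, 0], [0, 0, 0], 0],
  ],
)

```text
time_s: 8.5
eef_pos: [494.4, -155.4, 31.5]
ee_rot: [0.0, 0.999, -0.048, -0.0]
force: [-2.3, 0.4, -2.4]
grip_width: 0.154
grip_force: 88.6
```

Request:
servo_tool(
  deltas=[
    [[0.003, 0, 0], [0, 0, 0], 0],
  ],
)

```text
time_s: 8.6
eef_pos: [494.9, -155.4, 31.5]
ee_rot: [-0.0, 0.999, -0.048, -0.0]
force: [-2.8, 1.0, -2.2]
grip_width: 0.156
grip_force: 88.6
```

Request:
servo_tool(
  deltas=[
    [[0.003, 0, 0], [0, 0, 0], 0],
  ],
)

```text
time_s: 8.7
eef_pos: [495.5, -155.5, 31.5]
ee_rot: [-0.0, 0.999, -0.048, -0.0]
force: [-3.5, 1.3, -2.2]
grip_width: 0.151
grip_force: 88.6
```

Request:
servo_tool(
  deltas=[
    [[0.003, 0, 0], [0, 0, 0], 0],
  ],
)

```text
time_s: 8.8
eef_pos: [495.9, -155.4, 31.4]
ee_rot: [-0.0, 0.999, -0.048, -0.0]
force: [-3.1, 1.3, -1.9]
grip_width: 0.155
grip_force: 88.7
```

Request:
servo_tool(
  deltas=[
    [[0.003, 0, 0], [0, 0, 0], 0],
  ],
)

```text
time_s: 8.9
eef_pos: [496.5, -155.4, 31.4]
ee_rot: [-0.0, 0.999, -0.048, -0.0]
force: [-4.2, 2.2, -1.4]
grip_width: 0.153
grip_force: 88.7
```

Request:
servo_tool(
  deltas=[
    [[0.003, 0, 0], [0, 0, 0], 0],
  ],
)

```text
time_s: 9.0
eef_pos: [496.7, -155.3, 31.3]
ee_rot: [-0.0, 0.999, -0.048, -0.001]
force: [-8.5, 2.3, -0.7]
grip_width: 0.151
grip_force: 88.8
```

Request:
servo_tool(
  deltas=[
    [[0.002, 0, 0], [0, 0, 0], 0],
  ],
)

```text
time_s: 9.1
eef_pos: [496.7, -155.3, 31.2]
ee_rot: [-0.0, 0.999, -0.048, -0.001]
force: [-8.3, 1.6, -0.1]
grip_width: 0.156
grip_force: 88.9
```

Request:
servo_tool(
  deltas=[
    [[0.002, 0, 0], [0, 0, 0], 0],
  ],
)

```text
time_s: 9.2
eef_pos: [496.7, -155.3, 31.1]
ee_rot: [-0.001, 0.999, -0.048, -0.002]
force: [-11.5, 1.4, 0.8]
grip_width: 0.156
grip_force: 89.0
```

Request:
servo_tool(
  deltas=[
    [[0.001, 0, 0], [0, 0, 0], 0],
  ],
)

```text
time_s: 9.3
eef_pos: [496.7, -155.3, 31.1]
ee_rot: [-0.001, 0.999, -0.048, -0.002]
force: [-11.0, 1.7, 1.2]
grip_width: 0.153
grip_force: 89.1
```

```bash
python3 -c "
from h import *
rep()"
```

```text
t 9.3 pose [ 4.96745e+02 -1.55266e+02  3.10740e+01 -9.60000e-02] F [-11.    1.7   1.2] grip 0.153 89.1 j [-0.53  0.56  1.72 -0.    0.87  1.14]
```

Request:
servo_tool(
  deltas=[
    [[0.001, 0, 0], [0, 0, 0], 0],
    [[0, 0, 0], [0, 0, 0], 0],
    [[0, 0, 0], [0, 0, 0], 0],
  ],
)

```text
time_s: 9.6
eef_pos: [496.7, -155.2, 31.0]
ee_rot: [-0.001, 0.999, -0.048, -0.002]
force: [-12.3, 1.0, 0.7]
grip_width: 0.156
grip_force: 89.1
```

```bash
python3 - <<'E'
from h import *
p,s=pose(); print(p,s['force'])
d=p[:2]-np.array(J[:2]);c,q=np.cos(J[2]),np.sin(J[2]);print("tip jig",c*d[0]+q*d[1]+70,-q*d[0]+c*d[1])
a=optics.capture("top");cv2.imwrite("pics/top3.png",a)
cv2.imwrite("pics/c3.png",cv2.resize(a[140:230,255:400],None,fx=5.5,fy=5.5,interpolation=cv2.INTER_CUBIC))
E
```

```text
[ 4.96747156e+02 -1.55248450e+02  3.10402039e+01 -9.61734155e-02] [-12.26486711   0.99381134   0.73997051]
tip jig -8.9013750588703 -27.902293513386358
```

View pics/c3.png

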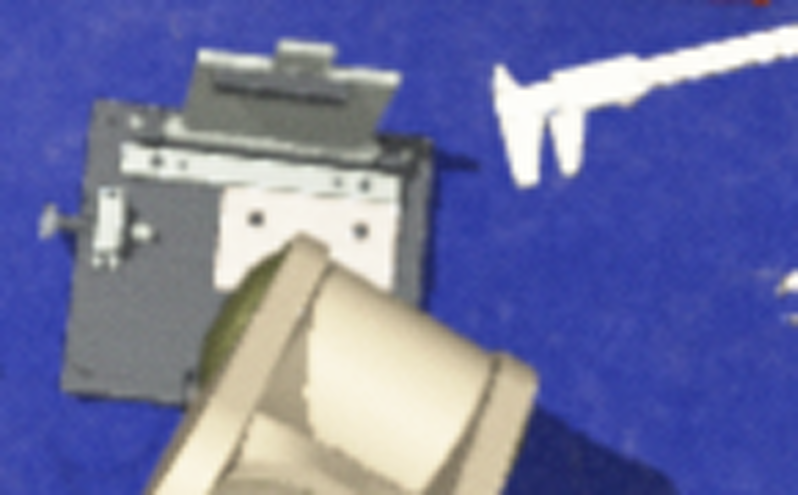

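The plate now lies flush along the rail after a 12 N push, with its left edge at crop x≈220 and the screw tip at x≈155. Next I back off and swing the drift round to the plate's right-hand side.

```bash
sed -i 's/^J=.*/J=(579.0,-135.2,-0.098)/' h.py; python3 - <<'E'
from h import *
p,_=pose()
a=jigpt(J,[-120,-28,0])[0]; b=jigpt(J,[18,-160,0])[0]
A=(a[0],a[1],76,p[3]); B=(b[0],b[1],76,1.473);print(B)
plan(A,4,start=(a[0],a[1],31,p[3]),grip=0)
plan(B,16,start=A,grip=0)
E
```

```text
(np.float64(581.2587195592813), np.float64(-296.1934724948577), 76, 1.473)
[[0.0, -0.0, -0.056], [0, 0, np.float64(-0.0)], 0], [[0.0, -0.0, -0.056], [0, 0, np.float64(-0.0)], 0], [[0.0, -0.0, -0.056], [0, 0, np.float64(-0.0)], 0], [[0.0, -0.0, -0.056], [0, 0, np.float64(-0.0)], 0], 
end [ 4.56836e+02 -1.51324e+02  7.60000e+01 -9.60000e-02]
[[0.043, 0.041, -0.0], [0, 0, np.float64(-0.062)], 0], [[0.039, 0.045, -0.0], [0, 0, np.float64(-0.062)], 0], [[0.034, 0.049, -0.0], [0, 0, np.float64(-0.062)], 0], [[0.029, 0.052, -0.0], [0, 0, np.float64(-0.062)], 0], [[0.024, 0.055, -0.0], [0, 0, np.float64(-0.062)], 0], [[0.019, 0.057, -0.0], [0, 0, np.float64(-0.062)], 0], [[0.013, 0.058, -0.0], [0, 0, np.float64(-0.062)], 0], [[0.007, 0.059, -0.0], [0, 0, np.float64(-0.062)], 0], 
[[0.001, 0.06, -0.0], [0, 0, np.float64(-0.062)], 0], [[-0.005, 0.06, -0.0], [0, 0, np.float64(-0.062)], 0], [[-0.01, 0.059, -0.0], [0, 0, np.float64(-0.062)], 0], [[-0.016, 0.057, -0.0], [0, 0, np.float64(-0.062)], 0], [[-0.022, 0.056, -0.0], [0, 0, np.float64(-0.062)], 0], [[-0.027, 0.053, -0.0], [0, 0, np.float64(-0.062)], 0], [[-0.032, 0.05, -0.0], [0, 0, np.float64(-0.062)], 0], [[-0.037, 0.047, -0.0], [0, 0, np.float64(-0.062)], 0], 

end [ 581.259 -296.193   76.       1.473]
```

Request:
servo_tool(
  deltas=[
    [[-0.01, 0, 0], [0, 0, 0], 0],
    [[-0.06, 0, 0], [0, 0, 0], 0],
    [[-0.08, 0, 0], [0, 0, 0], 0],
    [[-0.05, 0, 0], [0, 0, 0], 0],
    [[0, 0, -0.11], [0, 0, 0], 0],
    [[0, 0, -0.11], [0, 0, 0], 0],
  ],
)

```text
time_s: 10.25
eef_pos: [458.7, -152.2, 76.1]
ee_rot: [0.0, 0.999, -0.048, 0.0]
force: [0.0, -1.5, -2.5]
grip_width: 0.156
grip_force: 88.6
```

Request:
servo_tool(
  deltas=[
    [[0.043, 0.041, 0], [0, 0, -0.062], 0],
    [[0.039, 0.045, 0], [0, 0, -0.062], 0],
    [[0.034, 0.049, 0], [0, 0, -0.062], 0],
    [[0.029, 0.052, 0], [0, 0, -0.062], 0],
    [[0.024, 0.055, 0], [0, 0, -0.062], 0],
    [[0.019, 0.057, 0], [0, 0, -0.062], 0],
    [[0.013, 0.058, 0], [0, 0, -0.062], 0],
    [[0.007, 0.059, 0], [0, 0, -0.062], 0],
  ],
)

```text
time_s: 11.05
eef_pos: [521.5, -225.1, 75.7]
ee_rot: [0.001, 0.942, 0.336, 0.001]
force: [-0.3, 0.3, -2.6]
grip_width: 0.161
grip_force: 88.6
```

Request:
servo_tool(
  deltas=[
    [[0, 0.06, 0], [0, 0, -0.062], 0],
    [[-0.005, 0.06, 0], [0, 0, -0.062], 0],
    [[-0.01, 0.059, 0], [0, 0, -0.062], 0],
    [[-0.016, 0.057, 0], [0, 0, -0.062], 0],
    [[-0.022, 0.056, 0], [0, 0, -0.062], 0],
    [[-0.027, 0.053, 0], [0, 0, -0.062], 0],
    [[-0.032, 0.05, 0], [0, 0, -0.062], 0],
    [[-0.037, 0.047, 0], [0, 0, -0.062], 0],
  ],
)

```text
time_s: 11.85
eef_pos: [582.8, -298.4, 75.6]
ee_rot: [0.001, 0.743, 0.669, 0.0]
force: [-0.6, -0.9, -2.3]
grip_width: 0.156
grip_force: 88.6
```

Request:
servo_tool(
  deltas=[
    [[0, 0, 0], [0, 0, 0], 0],
    [[0, 0, 0], [0, 0, 0], 0],
  ],
)

```text
time_s: 12.05
eef_pos: [582.0, -297.5, 75.3]
ee_rot: [-0.0, 0.746, 0.666, 0.0]
force: [0.1, 0.7, -3.3]
grip_width: 0.159
grip_force: 88.7
```

```bash
python3 - <<'E'
from h import *
rep()
a=optics.capture("top");cv2.imwrite("pics/top4.png",a)
hs=cv2.cvtColor(a,cv2.COLOR_BGR2HSV);m=cv2.inRange(hs,(12,120,120),(28,255,255))
q=proj("top",[[581,-296,79]])[0];print(q)
for c in cv2.findContours(m,0,2)[0]:
    r=cv2.minAreaRect(c)
    if cv2.contourArea(c)>10 and np.hypot(*(np.array(r[0])-q))<50: print(np.round(onz("top",cv2.boxPoints(r),86),0).tolist())
# plate right edge and plate mask
w=cv2.inRange(hs,(0,0,215),(180,45,255));w[:140]=0;w[230:]=0;w[:,:255]=0;w[:,340:]=0
for c in cv2.findContours(w,0,2)[0]:
    if cv2.contourArea(c)>100:
        r=cv2.minAreaRect(c);b=onz("top",cv2.boxPoints(r),34);d=b[:,:2]-np.array(J[:2]);cs,s=np.cos(J[2]),np.sin(J[2])
        print("plate jig",np.round(np.c_[cs*d[:,0]+s*d[:,1],-s*d[:,0]+cs*d[:,1]],1).tolist())
E
```

```text
t 12.05 pose [ 582.043 -297.535   75.291    1.459] F [ 0.1  0.7 -3.3] grip 0.159 88.7 j [-0.65  0.74  1.25  0.    1.16 -0.54]
[355.18046999 188.11217464]
[[597.0, -228.0, 86.0], [598.0, -258.0, 86.0], [583.0, -258.0, 86.0], [582.0, -228.0, 86.0]]
plate jig [[-10.0, 56.8], [65.2, 56.9], [66.2, -79.7], [-8.9, -78.9]]
```

Request:
servo_tool(
  deltas=[
    [[0, 0, 0.054], [0, 0, -0.009], 0],
    [[0, 0, 0.054], [0, 0, 0], 0],
    [[0, 0, 0.054], [0, 0, 0], 0],
    [[0, 0, 0.052], [0, 0, 0], 0],
    [[0, 0, 0], [0, 0, 0], 0],
  ],
)

```text
time_s: 12.6
eef_pos: [581.3, -297.0, 30.4]
ee_rot: [-0.002, 0.74, 0.673, -0.0]
force: [-0.6, -0.4, -2.9]
grip_width: 0.153
grip_force: 88.6
```

Request:
servo_tool(
  deltas=[
    [[0.01, 0, 0], [0, 0, 0], 0],
    [[0.01, 0, 0], [0, 0, 0], 0],
    [[0.008, 0, 0], [0, 0, 0], 0],
    [[0.005, 0, 0], [0, 0, 0], 0],
    [[0.005, 0, 0], [0, 0, 0], 0],
  ],
)

```text
time_s: 13.1
eef_pos: [583.0, -290.0, 33.0]
ee_rot: [0.0, 0.74, 0.673, 0.0]
force: [0.6, -0.3, -3.2]
grip_width: 0.151
grip_force: 88.6
```

Request:
servo_tool(
  deltas=[
    [[0.005, 0, 0], [0, 0, 0], 0],
    [[0.005, 0, 0], [0, 0, 0], 0],
    [[0.005, 0, 0], [0, 0, 0], 0],
    [[0.005, 0, 0], [0, 0, 0], 0],
    [[0.005, 0, 0], [0, 0, 0], 0],
  ],
)

```text
time_s: 13.6
eef_pos: [583.3, -285.4, 32.8]
ee_rot: [0.0, 0.74, 0.673, -0.0]
force: [0.2, -2.7, -2.5]
grip_width: 0.154
grip_force: 88.7
```

Request:
servo_tool(
  deltas=[
    [[0.006, 0, 0], [0, 0, 0], 0],
    [[0.007, 0, 0], [0, 0, 0], 0],
    [[0.007, 0, 0], [0, 0, 0], 0],
    [[0.007, 0, 0], [0, 0, 0], 0],
    [[0.007, 0, 0], [0, 0, 0], 0],
    [[0.007, 0, 0], [0, 0, 0], 0],
    [[0.007, 0, 0], [0, 0, 0], 0],
    [[0.006, 0, 0], [0, 0, 0], 0],
  ],
)

```text
time_s: 14.4
eef_pos: [584.4, -274.3, 32.7]
ee_rot: [0.0, 0.74, 0.673, -0.0]
force: [-0.4, -3.6, -2.7]
grip_width: 0.152
grip_force: 88.7
```

Request:
servo_tool(
  deltas=[
    [[0.006, 0, 0], [0, 0, 0], 0],
    [[0.007, 0, 0], [0, 0, 0], 0],
    [[0.007, 0, 0], [0, 0, 0], 0],
    [[0.007, 0, 0], [0, 0, 0], 0],
    [[0.007, 0, 0], [0, 0, 0], 0],
    [[0.007, 0, 0], [0, 0, 0], 0],
    [[0.007, 0, 0], [0, 0, 0], 0],
    [[0.006, 0, 0], [0, 0, 0], 0],
  ],
)

```text
time_s: 15.2
eef_pos: [585.4, -263.5, 32.7]
ee_rot: [-0.0, 0.74, 0.673, -0.0]
force: [-0.3, -3.0, -2.0]
grip_width: 0.152
grip_force: 88.7
```

```bash
python3 - <<'E'
from h import *
rep()
a=optics.capture("top");cv2.imwrite("pics/top5.png",a)
cv2.imwrite("pics/c5.png",cv2.resize(a[140:230,255:400],None,fx=5.5,fy=5.5,interpolation=cv2.INTER_CUBIC))
E
```

```text
t 15.2 pose [ 585.4   -263.512   32.686    1.476] F [-0.3 -3.  -2. ] grip 0.152 88.7 j [-0.61  0.77  1.32 -0.    1.06 -0.51]
```

View pics/c5.png

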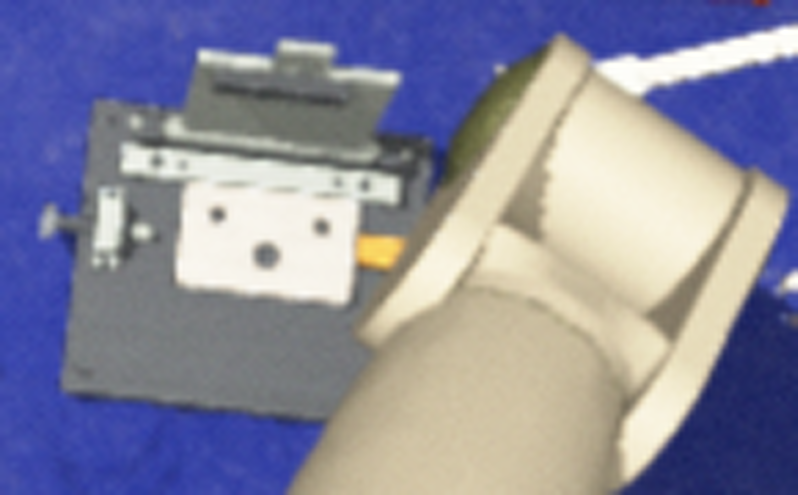

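The plate is still flush on the rail. Its left edge is at crop x≈180 and the screw tip is at x≈155, so about 14 mm remains.

Request:
servo_tool(
  deltas=[
    [[0.007, 0, 0], [0, 0, 0], 0],
    [[0.007, 0, 0], [0, 0, 0], 0],
    [[0.007, 0, 0], [0, 0, 0], 0],
    [[0.007, 0, 0], [0, 0, 0], 0],
    [[0.006, 0, 0], [0, 0, 0], 0],
    [[0.005, 0, 0], [0, 0, 0], 0],
  ],
)

```text
time_s: 15.85
eef_pos: [586.1, -255.8, 32.7]
ee_rot: [0.0, 0.74, 0.673, -0.0]
force: [-1.8, -3.4, -2.3]
grip_width: 0.154
grip_force: 88.7
```

Request:
servo_tool(
  deltas=[
    [[0.003, 0, 0], [0, 0, 0], 0],
    [[0.003, 0, 0], [0, 0, 0], 0],
  ],
)

```text
time_s: 16.05
eef_pos: [586.2, -254.7, 32.7]
ee_rot: [0.0, 0.74, 0.673, -0.0]
force: [-1.9, -2.7, -2.8]
grip_width: 0.153
grip_force: 88.7
```

Request:
servo_tool(
  deltas=[
    [[0.003, 0, 0], [0, 0, 0], 0],
    [[0.003, 0, 0], [0, 0, 0], 0],
  ],
)

```text
time_s: 16.25
eef_pos: [586.3, -253.4, 32.7]
ee_rot: [-0.0, 0.74, 0.673, -0.0]
force: [-0.8, -3.3, -3.6]
grip_width: 0.156
grip_force: 88.7
```

Request:
servo_tool(
  deltas=[
    [[0.003, 0, 0], [0, 0, 0], 0],
    [[0.003, 0, 0], [0, 0, 0], 0],
  ],
)

```text
time_s: 16.45
eef_pos: [586.5, -252.3, 32.7]
ee_rot: [-0.0, 0.74, 0.673, -0.0]
force: [-1.6, -2.6, -2.7]
grip_width: 0.154
grip_force: 88.7
```

Request:
servo_tool(
  deltas=[
    [[0.003, 0, 0], [0, 0, 0], 0],
  ],
)

```text
time_s: 16.55
eef_pos: [586.5, -251.6, 32.7]
ee_rot: [-0.0, 0.74, 0.673, -0.0]
force: [-1.0, -1.9, -2.3]
grip_width: 0.153
grip_force: 88.7
```

Request:
servo_tool(
  deltas=[
    [[0.003, 0, 0], [0, 0, 0], 0],
  ],
)

```text
time_s: 16.65
eef_pos: [586.6, -251.1, 32.7]
ee_rot: [0.0, 0.74, 0.673, -0.0]
force: [-1.2, -2.2, -2.3]
grip_width: 0.157
grip_force: 88.7
```

Request:
servo_tool(
  deltas=[
    [[0.003, 0, 0], [0, 0, 0], 0],
  ],
)

```text
time_s: 16.75
eef_pos: [586.6, -250.4, 32.7]
ee_rot: [-0.0, 0.74, 0.673, -0.0]
force: [-0.7, -2.1, -2.3]
grip_width: 0.156
grip_force: 88.7
```

Request:
servo_tool(
  deltas=[
    [[0.003, 0, 0], [0, 0, 0], 0],
  ],
)

```text
time_s: 16.85
eef_pos: [586.7, -249.8, 32.7]
ee_rot: [-0.0, 0.74, 0.673, -0.0]
force: [-0.6, -3.1, -3.0]
grip_width: 0.155
grip_force: 88.7
```

Request:
servo_tool(
  deltas=[
    [[0.003, 0, 0], [0, 0, 0], 0],
  ],
)

```text
time_s: 16.95
eef_pos: [586.7, -249.2, 32.7]
ee_rot: [-0.0, 0.74, 0.673, -0.0]
force: [-1.7, -2.1, -2.0]
grip_width: 0.154
grip_force: 88.7
```

Request:
servo_tool(
  deltas=[
    [[0.003, 0, 0], [0, 0, 0], 0],
  ],
)

```text
time_s: 17.05
eef_pos: [586.8, -248.7, 32.7]
ee_rot: [-0.0, 0.74, 0.673, -0.0]
force: [-1.1, -3.5, -2.0]
grip_width: 0.157
grip_force: 88.7
```

Request:
servo_tool(
  deltas=[
    [[0.003, 0, 0], [0, 0, 0], 0],
  ],
)

```text
time_s: 17.15
eef_pos: [586.9, -248.0, 32.7]
ee_rot: [-0.0, 0.74, 0.673, -0.0]
force: [-2.4, -2.5, -2.1]
grip_width: 0.157
grip_force: 88.7
```

Request:
servo_tool(
  deltas=[
    [[0.002, 0, 0], [0, 0, 0], 0],
  ],
)

```text
time_s: 17.25
eef_pos: [586.9, -247.7, 32.7]
ee_rot: [-0.0, 0.74, 0.673, -0.0]
force: [-1.4, -2.9, -2.2]
grip_width: 0.151
grip_force: 88.7
```

Request:
servo_tool(
  deltas=[
    [[0.003, 0, 0], [0, 0, 0], 0],
    [[0.002, 0, 0], [0, 0, 0], 0],
  ],
)

```text
time_s: 17.45
eef_pos: [587.0, -246.7, 32.7]
ee_rot: [-0.0, 0.74, 0.673, -0.0]
force: [-1.3, -2.5, -2.6]
grip_width: 0.159
grip_force: 88.7
```

Request:
servo_tool(
  deltas=[
    [[0.003, 0, 0], [0, 0, 0], 0],
    [[0.002, 0, 0], [0, 0, 0], 0],
  ],
)

```text
time_s: 17.65
eef_pos: [587.1, -246.5, 32.9]
ee_rot: [0.001, 0.74, 0.673, -0.0]
force: [-2.9, -7.3, -1.1]
grip_width: 0.151
grip_force: 88.7
```

```bash
python3 - <<'E'
from h import *
rep()
a=optics.capture("top");b=optics.capture("scene")
k=proj("scene",[jigpt(J,[18,60,34])[0]])[0].astype(int);print(k)
A=cv2.resize(a[155:195,265:325],(600,400),interpolation=cv2.INTER_CUBIC)
B=cv2.resize(b[k[1]-10:k[1]+10,k[0]-22:k[0]+38],(600,200),interpolation=cv2.INTER_CUBIC)
cv2.imwrite("pics/c6.png",np.vstack([A,B]))
E
```

```text
t 17.65 pose [ 587.097 -246.526   32.883    1.476] F [-2.9 -7.3 -1.1] grip 0.151 88.7 j [-0.58  0.76  1.34 -0.    1.05 -0.49]
[249 178]
```

View pics/c6.png

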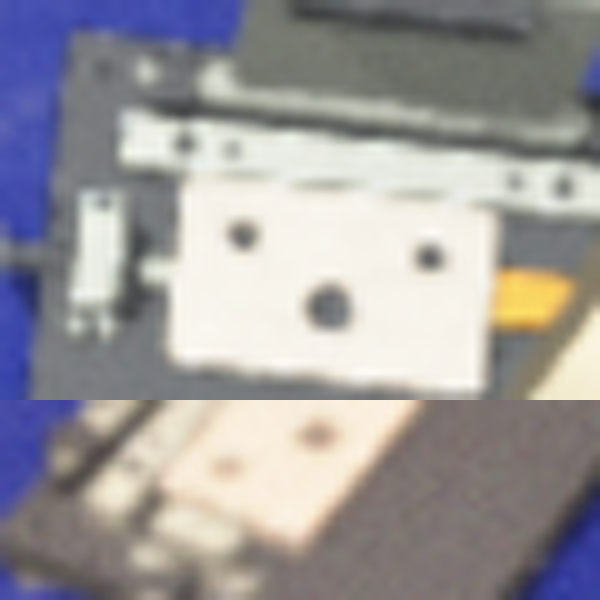

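The picture shows the plate's left edge, at (172,270), touching the screw tip. The plate is still flush on the rail, and the force has jumped to 7 N. I'll press on to 12 N.

Request:
servo_tool(
  deltas=[
    [[0.002, 0, 0], [0, 0, 0], 0],
  ],
)

```text
time_s: 17.85
eef_pos: [587.1, -246.5, 33.0]
ee_rot: [0.001, 0.74, 0.673, -0.001]
force: [-3.3, -7.8, -2.6]
grip_width: 0.156
grip_force: 88.7
```

Request:
servo_tool(
  deltas=[
    [[0.001, 0, 0], [0, 0, 0], 0],
    [[0, 0, 0], [0, 0, 0], 0],
  ],
)

```text
time_s: 18.05
eef_pos: [587.1, -246.5, 33.0]
ee_rot: [0.001, 0.74, 0.673, -0.001]
force: [-2.6, -7.8, -2.6]
grip_width: 0.155
grip_force: 88.7
```

Request:
servo_tool(
  deltas=[
    [[0.001, 0, 0], [0, 0, 0], 0],
    [[0, 0, 0], [0, 0, 0], 0],
  ],
)

```text
time_s: 18.25
eef_pos: [587.1, -246.5, 33.0]
ee_rot: [0.001, 0.74, 0.673, -0.001]
force: [-2.6, -9.2, -2.2]
grip_width: 0.154
grip_force: 88.7
```

Request:
servo_tool(
  deltas=[
    [[0.002, 0, 0], [0, 0, 0], 0],
    [[0, 0, 0], [0, 0, 0], 0],
  ],
)

```text
time_s: 18.45
eef_pos: [587.2, -246.4, 33.1]
ee_rot: [0.001, 0.74, 0.673, -0.001]
force: [-3.3, -11.5, -3.3]
grip_width: 0.156
grip_force: 88.7
```

Request:
servo_tool(
  deltas=[
    [[0.002, 0, 0], [0, 0, 0], 0],
    [[0, 0, 0], [0, 0, 0], 0],
  ],
)

```text
time_s: 18.65
eef_pos: [587.2, -246.4, 33.2]
ee_rot: [0.002, 0.74, 0.673, -0.001]
force: [-2.8, -11.9, -3.1]
grip_width: 0.156
grip_force: 88.7
```

Request:
servo_tool(
  deltas=[
    [[-0.01, 0, 0], [0, 0, 0], 0],
    [[-0.04, 0, 0], [0, 0, 0], 0],
    [[-0.12, 0, 0], [0, 0, 0], 0],
    [[-0.12, 0, 0], [0, 0, 0], 0],
    [[-0.06, 0, -0.05], [0, 0, 0], 0],
    [[0, 0, -0.1], [0, 0, 0], 0],
    [[0, 0, -0.06], [0, 0, 0], 0],
    [[0, 0, 0], [0, 0, 0], 0],
  ],
)

```text
time_s: 19.45
eef_pos: [581.6, -313.9, 77.1]
ee_rot: [0.002, 0.74, 0.673, 0.001]
force: [-0.4, -0.1, -1.9]
grip_width: 0.156
grip_force: 88.7
```

```bash
python3 - <<'E'
from h import *
rep()
p,_=pose()
plan((512,-380,p[2],.38),8,grip=0)
E
```

```text
t 19.45 pose [ 581.64  -313.92    77.111    1.476] F [-0.4 -0.1 -1.9] grip 0.156 88.7 j [-0.67  0.75  1.22  0.    1.17 -0.58]
[[-0.045, -0.039, -0.0], [0, 0, np.float64(0.087)], 0], [[-0.05, -0.033, -0.0], [0, 0, np.float64(0.087)], 0], [[-0.054, -0.026, -0.0], [0, 0, np.float64(0.087)], 0], [[-0.057, -0.018, -0.0], [0, 0, np.float64(0.087)], 0], [[-0.059, -0.01, -0.0], [0, 0, np.float64(0.087)], 0], [[-0.06, -0.002, -0.0], [0, 0, np.float64(0.087)], 0], [[-0.06, 0.006, -0.0], [0, 0, np.float64(0.087)], 0], [[-0.058, 0.014, -0.0], [0, 0, np.float64(0.087)], 0], 

end [ 5.1200e+02 -3.8000e+02  7.7111e+01  3.8000e-01]
```

Request:
servo_tool(
  deltas=[
    [[-0.045, -0.04, 0], [0, 0, 0.087], 0],
    [[-0.05, -0.033, 0], [0, 0, 0.087], 0],
    [[-0.054, -0.026, 0], [0, 0, 0.087], 0],
    [[-0.057, -0.018, 0], [0, 0, 0.087], 0],
    [[-0.06, -0.01, 0], [0, 0, 0.087], 0],
    [[-0.06, 0, 0], [0, 0, 0.087], 0],
    [[-0.06, 0.006, 0], [0, 0, 0.087], 0],
    [[-0.058, 0.014, 0], [0, 0, 0.087], 0],
  ],
)

```text
time_s: 20.25
eef_pos: [510.7, -379.6, 74.0]
ee_rot: [-0.001, 0.982, 0.188, -0.0]
force: [-0.6, 0.1, -2.2]
grip_width: 0.155
grip_force: 88.7
```

Request:
servo_tool(
  deltas=[
    [[0, 0, 0], [0, 0, 0], 0],
    [[0, 0, 0.1], [0, 0, 0], 0],
    [[0, 0, 0.1], [0, 0, 0], 0],
    [[0, 0, 0.1], [0, 0, 0], 0],
    [[0, 0, 0.035], [0, 0, 0], 0],
    [[0, 0, 0], [0, 0, 0], 0],
    [[0, 0, 0], [0, 0, 0], 0],
  ],
)

```text
time_s: 20.95
eef_pos: [511.5, -380.0, 8.4]
ee_rot: [0.0, 0.982, 0.191, 0.0]
force: [-0.3, -0.5, -1.7]
grip_width: 0.153
grip_force: 88.7
```

Request:
servo_tool(
  deltas=[
    [[0, 0, 0.008], [0, 0, 0], 0],
    [[0, 0, 0.005], [0, 0, 0], 0],
    [[0, 0, 0], [0, 0, 0], 0],
  ],
)

```text
time_s: 21.25
eef_pos: [511.1, -380.1, 5.2]
ee_rot: [0.0, 0.982, 0.19, 0.0]
force: [-0.1, -1.0, -1.7]
grip_width: 0.158
grip_force: 88.8
```

Request:
servo_tool(
  deltas=[
    [[0, 0, 0.002], [0, 0, 0], 0],
    [[0, 0, 0], [0, 0, 0], 0],
  ],
)

```text
time_s: 21.45
eef_pos: [511.1, -380.1, 5.2]
ee_rot: [0.0, 0.982, 0.19, 0.0]
force: [-2.5, 2.3, 1.9]
grip_width: 0.157
grip_force: 89.4
```

Request:
servo_tool(
  deltas=[
    [[0, 0, 0], [0, 0, 0], 0.5],
    [[0, 0, 0], [0, 0, 0], 0.6],
    [[0, 0, 0], [0, 0, 0], 0.6],
    [[0, 0, -0.05], [0, 0, 0], 0.6],
    [[0, 0, -0.15], [0, 0, 0], 0.6],
    [[0, 0, -0.2], [0, 0, 0], 0.6],
    [[0, 0, -0.2], [0, 0, 0], 0],
    [[0, 0, -0.2], [0, 0, 0], 0],
  ],
)

```text
time_s: 22.25
eef_pos: [510.9, -380.0, 167.3]
ee_rot: [0.0, 0.982, 0.19, 0.0]
force: [-0.5, -0.3, 0.3]
grip_width: 0.27
grip_force: 0.0
```

```bash
python3 - <<'E'
from h import *
rep()
a=optics.capture("top");cv2.imwrite("pics/top7.png",a);b=optics.capture("scene");cv2.imwrite("pics/scene7.png",b)
for z in(165,171):
    d=onz("top",crop([(280,42),(335,48)]),z)[:,:2]-np.array(J[:2]);c,s=np.cos(J[2]),np.sin(J[2])
    print("tab top jig",z,np.round(np.c_[c*d[:,0]+s*d[:,1],-s*d[:,0]+c*d[:,1]],1).tolist())
m=cv2.inRange(cv2.cvtColor(a,cv2.COLOR_BGR2HSV),(12,120,120),(28,255,255))
for c in cv2.findContours(m,0,2)[0]:
    r=cv2.minAreaRect(c)
    if cv2.contourArea(c)>20 and 330<r[0][0]<420 and 150<r[0][1]<300: print(np.round(onz("top",cv2.boxPoints(r),16),0).tolist())
t=jigpt(J,[135,-2,0])[0]
plan((t[0],t[1],235,-.098),10,grip=0)
E
```

```text
t 22.25 pose [ 5.10916e+02 -3.79977e+02  1.67264e+02  3.83000e-01] F [-0.5 -0.3  0.3] grip 0.27 0.0 j [-0.82  0.61  1.22  0.    1.31  0.37]
tab top jig 165 [[103.6, 11.7], [103.8, -16.6]]
tab top jig 171 [[102.1, 12.3], [102.3, -15.8]]
[[377.0, -198.0, 16.0], [390.0, -206.0, 16.0], [345.0, -287.0, 16.0], [332.0, -279.0, 16.0]]
[[571.0, -345.0, 16.0], [578.0, -360.0, 16.0], [487.0, -396.0, 16.0], [481.0, -381.0, 16.0]]
[[0.136, -0.07, -0.032], [0, 0, np.float64(0.031)], 0], [[0.133, -0.076, -0.032], [0, 0, np.float64(0.031)], 0], [[0.129, -0.083, -0.032], [0, 0, np.float64(0.031)], 0], [[0.125, -0.089, -0.032], [0, 0, np.float64(0.031)], 0], [[0.12, -0.095, -0.032], [0, 0, np.float64(0.031)], 0], [[0.116, -0.1, -0.032], [0, 0, np.float64(0.031)], 0], [[0.111, -0.106, -0.032], [0, 0, np.float64(0.031)], 0], [[0.105, -0.111, -0.032], [0, 0, np.float64(0.031)], 0], 
[[0.1, -0.116, -0.032], [0, 0, np.float64(0.031)], 0], [[0.094, -0.121, -0.032], [0, 0, np.float64(0.031)], 0], 
end [ 7.13157e+02 -1.50399e+02  2.35000e+02 -9.80000e-02]
```

Request:
servo_tool(
  deltas=[
    [[0.136, -0.07, -0.05], [0, 0, 0.031], 0],
    [[0.133, -0.076, -0.05], [0, 0, 0.031], 0],
    [[0.129, -0.083, -0.05], [0, 0, 0.031], 0],
    [[0.125, -0.089, -0.05], [0, 0, 0.031], 0],
    [[0.12, -0.095, -0.04], [0, 0, 0.031], 0],
    [[0.116, -0.1, -0.04], [0, 0, 0.031], 0],
    [[0.111, -0.106, -0.04], [0, 0, 0.031], 0],
    [[0.105, -0.11, 0], [0, 0, 0.031], 0],
  ],
)

```text
time_s: 23.15
eef_pos: [672.8, -194.4, 230.2]
ee_rot: [0.0, 1.0, -0.004, 0.001]
force: [-0.7, -0.4, 0.7]
grip_width: -0.001
grip_force: 0.0
```

Request:
servo_tool(
  deltas=[
    [[0.1, -0.116, 0], [0, 0, 0.031], 0],
    [[0.094, -0.12, 0], [0, 0, 0.031], 0],
    [[0, 0, 0], [0, 0, 0], 0],
    [[0, 0, 0], [0, 0, 0], 0],
  ],
)

```text
time_s: 23.55
eef_pos: [712.1, -149.0, 228.3]
ee_rot: [0.0, 0.999, -0.051, -0.0]
force: [-1.4, -0.6, 0.3]
grip_width: 0.002
grip_force: 0.0
```

```bash
cat >> h.py <<'E'
def injig(p):
    d=np.array(p[:2])-np.array(J[:2]);c,s=np.cos(J[2]),np.sin(J[2]);return np.r_[c*d[0]+s*d[1],-s*d[0]+c*d[1],p[2]]
def leaf(th,rho=112,r=11): return np.array([78-rho*np.cos(th)+3*np.sin(th)+r,43+rho*np.sin(th)+3*np.cos(th)])
E
python3 - <<'E'
from h import *
rep();p,_=pose();print(np.round(injig(p),1))
P=[leaf(t) for t in np.linspace(1.76,0,33)]
print(np.round(P[0],1))
for a,b in zip(P,P[1:]): print([round(v,3) for v in ((b[0]-a[0])/200,-(b[1]-a[1])/200)],end=" ")
E
```

```text
t 23.55 pose [ 7.12136e+02 -1.49026e+02  2.28269e+02 -1.03000e-01] F [-1.4 -0.6  0.3] grip 0.002 0.0 j [-0.37  0.82  0.7  -0.    1.62  1.31]
[133.9  -0.7 228.3]
[113.  152.4]
[np.float64(-0.03), np.float64(-0.006)] [np.float64(-0.031), np.float64(-0.004)] [np.float64(-0.031), np.float64(-0.002)] [np.float64(-0.031), np.float64(-0.001)] [np.float64(-0.031), np.float64(0.001)] [np.float64(-0.031), np.float64(0.003)] [np.float64(-0.03), np.float64(0.004)] [np.float64(-0.03), np.float64(0.006)] [np.float64(-0.03), np.float64(0.008)] [np.float64(-0.029), np.float64(0.009)] [np.float64(-0.029), np.float64(0.011)] [np.float64(-0.028), np.float64(0.012)] [np.float64(-0.027), np.float64(0.014)] [np.float64(-0.027), np.float64(0.015)] [np.float64(-0.026), np.float64(0.017)] [np.float64(-0.025), np.float64(0.018)] [np.float64(-0.024), np.float64(0.02)] [np.float64(-0.023), np.float64(0.021)] [np.float64(-0.021), np.float64(0.022)] [np.float64(-0.02), np.float64(0.023)] [np.float64(-0.019), np.float64(0.024)] [np.float64(-0.018), np.float64(0.025)] [np.float64(-0.016), np.float64(0.026)] [np.float64(-0.015), np.float64(0.027)] [np.float64(-0.013), np.float64(0.028)] [np.float64(-0.012), np.float64(0.029)] [np.float64(-0.01), np.float64(0.029)] [np.float64(-0.008), np.float64(0.03)] [np.float64(-0.007), np.float64(0.03)] [np.float64(-0.005), np.float64(0.03)] [np.float64(-0.003), np.float64(0.031)] [np.float64(-0.002), np.float64(0.031)]
```

Request:
servo_tool(
  deltas=[
    [[0, 0, 0.1], [0, 0, 0], 0],
    [[0, 0, 0.14], [0, 0, 0], 0],
    [[0, 0, 0.14], [0, 0, 0], 0],
    [[-0.02, 0, 0], [0, 0, 0], 0],
    [[-0.03, 0, 0], [0, 0, 0], 0],
    [[-0.03, 0, 0], [0, 0, 0], 0],
    [[-0.025, 0, 0], [0, 0, 0], 0],
  ],
)

```text
time_s: 24.25
eef_pos: [691.1, -147.6, 154.8]
ee_rot: [0.001, 0.999, -0.052, 0.001]
force: [1.1, -0.7, 1.1]
grip_width: 0.006
grip_force: 0.9
```

Request:
servo_tool(
  deltas=[
    [[-0.03, 0, -0.006], [0, 0, 0], 0],
    [[-0.03, 0, -0.004], [0, 0, 0], 0],
    [[-0.03, 0, -0.002], [0, 0, 0], 0],
    [[-0.031, 0, 0], [0, 0, 0], 0],
  ],
)

```text
time_s: 24.65
eef_pos: [666.7, -144.6, 155.3]
ee_rot: [0.0, 0.999, -0.052, 0.0]
force: [2.5, -0.4, 1.1]
grip_width: 0.0
grip_force: 0.7
```

```bash
python3 - <<'E'
from h import *
rep();p,_=pose();print(np.round(injig(p),1), [np.round(leaf(t),1) for t in (1.5,1.6)])
E
```

```text
t 24.65 pose [ 6.66743e+02 -1.44614e+02  1.55324e+02 -1.04000e-01] F [ 2.5 -0.4  1.1] grip 0.0 0.7 j [-0.38  0.72  1.05  0.    1.37  1.29]
[ 88.2  -0.8 155.3] [array([ 84.1, 154.9]), array([ 95.3, 154.9])]
```

Request:
servo_tool(
  deltas=[
    [[-0.031, 0, 0.001], [0, 0, 0], 0],
    [[-0.031, 0, 0.003], [0, 0, 0], 0],
    [[-0.03, 0, 0.004], [0, 0, 0], 0],
    [[-0.03, 0, 0.006], [0, 0, 0], 0],
    [[-0.03, 0, 0.008], [0, 0, 0], 0],
    [[-0.029, 0, 0.009], [0, 0, 0], 0],
  ],
)

```text
time_s: 25.25
eef_pos: [630.6, -140.8, 148.7]
ee_rot: [-0.0, 0.999, -0.052, -0.0]
force: [0.5, 0.5, 0.4]
grip_width: -0.002
grip_force: 0.5
```

Request:
servo_tool(
  deltas=[
    [[-0.029, 0, 0.011], [0, 0, 0], 0],
    [[-0.028, 0, 0.012], [0, 0, 0], 0],
    [[-0.027, 0, 0.014], [0, 0, 0], 0],
    [[-0.027, 0, 0.015], [0, 0, 0], 0],
    [[-0.026, 0, 0.017], [0, 0, 0], 0],
    [[-0.025, 0, 0.018], [0, 0, 0], 0],
  ],
)

```text
time_s: 25.85
eef_pos: [598.5, -137.5, 131.2]
ee_rot: [-0.0, 0.999, -0.052, -0.0]
force: [0.3, -0.2, 0.6]
grip_width: -0.002
grip_force: 0.3
```

Request:
servo_tool(
  deltas=[
    [[-0.024, 0, 0.02], [0, 0, 0], 0],
    [[-0.023, 0, 0.021], [0, 0, 0], 0],
    [[-0.021, 0, 0.022], [0, 0, 0], 0],
    [[-0.02, 0, 0.023], [0, 0, 0], 0],
    [[-0.019, 0, 0.024], [0, 0, 0], 0],
    [[-0.018, 0, 0.025], [0, 0, 0], 0],
  ],
)

```text
time_s: 26.45
eef_pos: [573.8, -134.9, 104.0]
ee_rot: [-0.0, 0.999, -0.052, -0.0]
force: [0.9, -1.2, -0.8]
grip_width: -0.002
grip_force: 0.2
```

```bash
python3 - <<'E'
from h import *
rep();p,_=pose();q=injig(p);print(np.round(q,1))
c=np.array([q[0]-11-78,q[2]-43]);print("rho,th",np.hypot(*c),np.arctan2(c[1],-c[0]))
E
```

```text
t 26.45 pose [ 5.7376e+02 -1.3489e+02  1.0404e+02 -1.0400e-01] F [ 0.9 -1.2 -0.8] grip -0.002 0.2 j [-0.43  0.57  1.45 -0.    1.11  1.25]
[ -5.2  -0.2 104. ]
rho,th 112.28571604376391 0.5747361266160694
```

```bash
python3 - <<'E'
from h import *
b=optics.capture("scene")
cv2.imwrite("pics/s8.png",cv2.resize(b[110:210,205:335],None,fx=5,fy=5,interpolation=cv2.INTER_CUBIC))
E
```

```text
(no output)
```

View pics/s8.png

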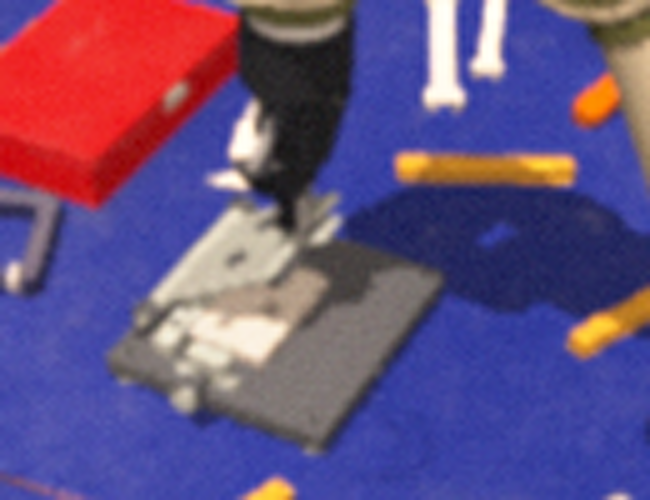

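The leaf is following the finger and is now about half shut, with its tab at (325,215). The drift lies flat at (485,168), clear of the jig. I'll carry on round the arc.

Request:
servo_tool(
  deltas=[
    [[-0.016, 0, 0.026], [0, 0, 0], 0],
    [[-0.015, 0, 0.027], [0, 0, 0], 0],
    [[-0.013, 0, 0.028], [0, 0, 0], 0],
    [[-0.012, 0, 0.029], [0, 0, 0], 0],
    [[-0.01, 0, 0.029], [0, 0, 0], 0],
  ],
)

```text
time_s: 27.0
eef_pos: [560.7, -133.5, 76.1]
ee_rot: [-0.0, 0.999, -0.052, -0.0]
force: [-0.1, 0.3, 0.6]
grip_width: -0.002
grip_force: 0.1
```

Request:
servo_tool(
  deltas=[
    [[-0.008, 0, 0.03], [0, 0, 0], 0],
    [[-0.007, 0, 0.03], [0, 0, 0], 0],
    [[-0.005, 0, 0.025], [0, 0, 0], 0],
    [[0, 0, 0], [0, 0, 0], 0],
  ],
)

```text
time_s: 27.4
eef_pos: [556.6, -133.0, 58.9]
ee_rot: [-0.0, 0.999, -0.052, -0.001]
force: [0.7, 0.3, 0.8]
grip_width: 0.001
grip_force: 0.0
```

Request:
servo_tool(
  deltas=[
    [[-0.003, 0, 0.015], [0, 0, 0], 0],
    [[0, 0, 0.01], [0, 0, 0], 0],
  ],
)

```text
time_s: 27.6
eef_pos: [556.4, -133.1, 54.6]
ee_rot: [0.0, 0.999, -0.052, 0.0]
force: [-0.5, -0.1, -0.4]
grip_width: -0.0
grip_force: 0.1
```

Request:
servo_tool(
  deltas=[
    [[0, 0, 0.01], [0, 0, 0], 0],
    [[0, 0, 0.01], [0, 0, 0], 0],
    [[0, 0, 0.01], [0, 0, 0], 0],
    [[0, 0, 0], [0, 0, 0], 0],
  ],
)

```text
time_s: 28.0
eef_pos: [556.3, -133.0, 48.4]
ee_rot: [-0.0, 0.999, -0.052, -0.0]
force: [-0.2, 0.2, 1.0]
grip_width: -0.002
grip_force: 0.0
```

Request:
servo_tool(
  deltas=[
    [[0, 0, 0.005], [0, 0, 0], 0],
    [[0, 0, 0.004], [0, 0, 0], 0],
  ],
)

```text
time_s: 28.2
eef_pos: [556.4, -133.1, 46.9]
ee_rot: [0.0, 0.999, -0.052, 0.0]
force: [0.3, -0.8, 0.6]
grip_width: -0.002
grip_force: 0.1
```

Request:
servo_tool(
  deltas=[
    [[0, 0, 0.003], [0, 0, 0], 0],
    [[0, 0, 0.002], [0, 0, 0], 0],
  ],
)

```text
time_s: 28.4
eef_pos: [556.4, -133.1, 46.1]
ee_rot: [0.0, 0.999, -0.052, 0.0]
force: [-1.6, 0.7, 3.6]
grip_width: -0.001
grip_force: 2.2
```

Request:
servo_tool(
  deltas=[
    [[0, 0, 0.003], [0, 0, 0], 0],
    [[0, 0, 0], [0, 0, 0], 0],
  ],
)

```text
time_s: 28.6
eef_pos: [556.4, -133.1, 46.0]
ee_rot: [0.0, 0.999, -0.052, 0.0]
force: [-2.3, 1.3, 7.1]
grip_width: -0.002
grip_force: 3.6
```

```bash
python3 - <<'E'
from h import *
rep();b=optics.capture("scene");cv2.imwrite("pics/scene9.png",b)
cv2.imwrite("pics/s9.png",cv2.resize(b[110:210,205:335],None,fx=5,fy=5,interpolation=cv2.INTER_CUBIC))
E
```

```text
t 28.6 pose [ 5.56434e+02 -1.33125e+02  4.59630e+01 -1.04000e-01] F [-2.3  1.3  7.1] grip -0.002 3.6 j [-0.44  0.62  1.55 -0.    0.97  1.24]
```

View pics/s9.png

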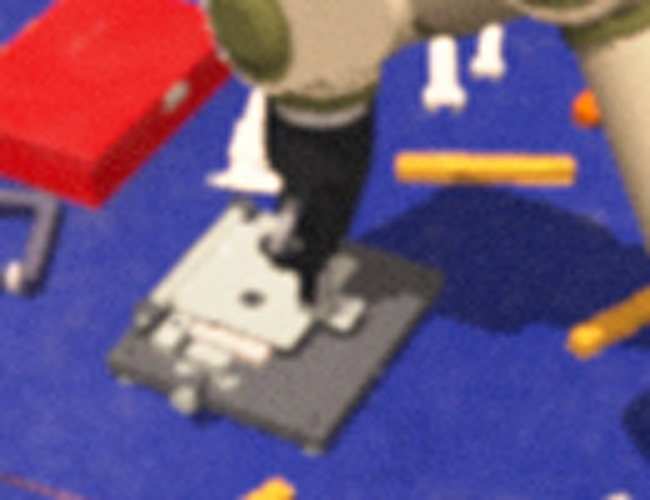

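The leaf lies shut flat over the plate: there is a firm stop at z = 46.0 mm, which is the shut height. I'll lift clear and check.

Request:
servo_tool(
  deltas=[
    [[0, 0, -0.02], [0, 0, 0], 0],
    [[0, 0, -0.1], [0, 0, 0], 0],
    [[0, 0, -0.2], [0, 0, 0], 0],
    [[-0.1, 0, -0.2], [0, 0, 0], 0],
    [[-0.2, 0, -0.1], [0, 0, 0], 0],
    [[-0.2, 0, 0], [0, 0, 0], 0],
    [[-0.2, 0, 0], [0, 0, 0], 0],
    [[0, 0, 0], [0, 0, 0], 0],
  ],
)

```text
time_s: 29.45
eef_pos: [413.6, -117.3, 169.2]
ee_rot: [-0.0, 0.999, -0.053, -0.001]
force: [1.2, 0.7, -0.3]
grip_width: -0.003
grip_force: 0.0
```

```bash
python3 - <<'E'
from h import *
rep();b=optics.capture("scene");a=optics.capture("top")
A=cv2.resize(a[140:230,255:400],None,fx=3.2,fy=3.2,interpolation=cv2.INTER_CUBIC)
B=cv2.resize(b[110:210,205:335],None,fx=2.88,fy=2.88,interpolation=cv2.INTER_CUBIC)
cv2.imwrite("pics/f.png",cv2.resize(np.hstack([A,cv2.resize(B,(330,288))]),None,fx=1,fy=1))
E
```

```text
t 29.45 pose [ 4.13640e+02 -1.17339e+02  1.69162e+02 -1.05000e-01] F [ 1.2  0.7 -0.3] grip -0.003 0.0 j [-0.55  0.17  1.85 -0.    1.12  1.13]
```

View pics/f.png

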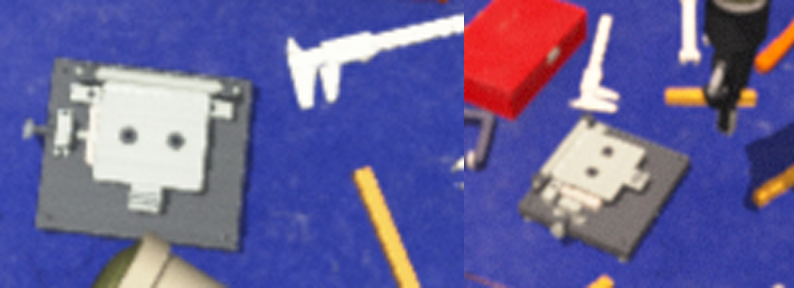

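The leaf is shut flat, with the plate's end showing against the screw at (92,135). The drift lies on the worktop at (385,225), and the arm is clear of everything.

```bash
python3 -c "
from rig import ctrl
print(ctrl.finish_job())"
```

```text
the job is handed in; nothing more can be done
None
```

The job is handed in: the plate was pressed home at about 12 N against the rail and then the stop screw, the drift lies flat on the worktop off the jig, and the leaf is fully shut; it took about 30 s of the 72 s allowed.

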